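# Hang the shaft cradle on its two hooks and load it

### The job

Hang the steel shaft cradle by its top rail on both hooks of the stand, centred between them and with its arms towards the robot, and make sure it is fully down in both hooks before you let go. Then take the two round shafts from the wooden rest and lower them, not drop them, into the cradle's V's, centred across its arms: first the long shaft into the inner pair of V's next to the rail, then the short shaft into the outer pair. Leave the round tin, the oil filter and the drilled wooden block nearby where they are.

Things in the scene. Friction and masses are not known exactly. Their poses are not given: they have to be found in the camera images.
- stand: Fixed steel hook stand: two grey posts 144 mm tall, each with an upturned square hook on its robot side. Origin on the bench midway below the two hook throats; x away from the robot, y along the hooks, z up. Hook centres at y = +-72 mm, 128 mm free between the hooks. A rest bar between the posts (front x = 9 mm, z 16 to 36 mm, its top sloping back up to 56 mm) stops the hung cradle's foot.
- hook_left (a point): Centre of the left (+y) hook's throat floor, 120 mm above the bench; axes as the stand. The throat is 18 mm wide in x (+-9 mm), the hook 16 mm wide in y; post behind and lip in front both end 24 mm above the floor (upper 8 mm of the lip flares outward).
- hook_right (a point): The same for the right (-y) hook.
- cradle: Loose steel shaft cradle, 0.3 to 0.6 kg: top rail, lower frame 100 mm wide, two arms. Origin at the foot, under the middle of the rail; z towards the rail, y along it, arms to -x. It starts standing on its foot and arm ends, rail leaning 33 degrees towards its -x (robot) side. Hung, its origin is 20 mm above the bench; let go, it leans back up to 5 degrees, foot on the rest bar.
- cradle_grip (a point): Centre of the cradle's flat top rail (115 mm from the cradle's origin along z), to be gripped here across its 10 mm thickness; axes as the cradle. The rail is 10 (x) x 190 (y) x 30 (z) mm, free all round near its middle.
- rail_left (a point): Middle of the rail's underside 72 mm to +y of its centre (15 mm below cradle_grip): lies on hook_left when hung.
- rail_right (a point): Middle of the rail's underside 72 mm to -y of its centre: lies on hook_right when hung.
- rear_seat (a point): On the cradle, axes as the cradle: where the centre of a 24 mm shaft lies when seated in the inner V's, axis along y; 48 mm from the rail's mid-plane, 10 mm below cradle_grip, so the rail's top is 25 mm higher. The arms with the V's are at y = +-40 mm, 10 mm wide, 70 mm free between them; the V's are 90 degrees, tops 4 mm below the shaft's centre.
- front_seat (a point): The same for the outer V's, 106 mm from the rail's mid-plane. The arms end 18 mm farther out.
- long_shaft_center (a point): Centre of the loose long round steel shaft, 24 mm diameter, 170 mm long, 0.2 to 0.4 kg; its axis is y. It starts level in one of the two grooves of the wooden rest, centre 39 mm above the bench.
- short_shaft_center (a point): Centre of the loose short round steel shaft, 24 mm diameter, 110 mm long, 0.2 kg; its axis is y. It starts level in the other groove of the rest, centre 39 mm above the bench.
- rest: Fixed wooden rest 160 x 100 mm, board 8 mm thick, with two V-grooved rails at y = +-40 mm (14 mm thick, tops 38 mm up, 66 mm free between them); the grooves run along y at x = -40 and +40 mm. Origin on the bench under its centre.
- grease_tin: Round tin 70 mm across, 52 mm high, standing loose on the bench; origin centre of underside. Leave it.
- oil_filter: Round oil filter 68 mm across, 85 mm high, standing loose; origin centre of underside. Leave it.
- wood_block: Wooden block with three holes in its top, 55 x 130 x 62 mm, loose; origin centre of underside. Leave it.
Things that resemble listed ones, but are neither listed nor needed, are in the scene too. What is shaped like the part that bears short_shaft_center but yellow is not meant.

How it is judged:
By the outcome, as a careful person would: the job done as asked, in the order asked, and still so for the second after the job is handed in, with the robot touching nothing.
It also fails if it takes over 72 s, if anything falls off the work surface, if the arm or the gripper's body presses on something with over 40 N, if the wrist force passes 120 N, or if a joint passes its speed limit or range.

### The arm

A 7-joint arm with a two-finger parallel gripper is mounted at the origin on a cart in front of the work surface, level with it; the furniture and walls round the work are solid. World frame = base frame: x ahead of the robot, y to its left, z up, the work surface at z = 0. Lengths are in m, angles in rad, forces in N, time in s.
With the tool pointing down it reaches from about 0.425 to 0.925 m from the base axis. Payload 6.8 kg.
Tool frame: the origin (TCP) lies on the mounting face of the last link; the fingertips stand 173 mm ahead of it and the grasp point (between the pads) lies 155 mm ahead of it; z points along the fingers, y is the line along which they close (so a half turn about z gives the same grasp; the last joint's range is limited). The gripper opens to 85 mm and grips with 20 to 120 N. Pads are 22 mm wide; open, the fingers measure 114 mm over their backs; the gripper's body (76 mm by 85 mm) begins 54 mm behind the grasp point. The pads swing forward as they close: fully open they stand 13 mm farther back than shut.
Start: joints at [-1.319, 0.477, 0.022, 1.555, -0.011, 1.109, -0.083], TCP at [0.238, 0.632, 0.405] pointing down, gripper open.
Joint ranges: [-2.96, 2.96], [-0.34, 2.1], [-1.41, 1.46], [0.24, 2.44], [-1.37, 4.51], [0.17, 1.92], [-2.96, 2.96]. Speed limits (rad/s): [2.39, 2.39, 3.14, 3.14, 3.14, 3.14, 3.14].

### API

Orientations are given as a unit quaternion [w, x, y, z].
In Python, from station import bot gives the robot as it stands. The module is installed in compiled form; this text tells all that it offers.
- The arm moves only by the shell command python3 -m pendant 'ROWS' [FORCE]. ROWS is JSON, a list of rows, each a list of 5 numbers: the finger opening in m, from 0 to 0.0854, then the shift along the tool's x, y, z in m, then the turn about the tool's z in degrees. In form: [[jaw, x, y, z, yaw], ...]. A call has 1 to 12 rows; each row shifts and turns the commanded pose from where the row before left it, along the tool's axes as they then stand; what a row does not reach is not made up. A row lasts 1/12 s, in which the tool goes at most 41.7 mm and 7.16 degrees, less where a joint would pass 70% of its speed; a pose out of reach is approached as far as the arm can. A call with a gripper value outside its range is refused whole. The fingers move at their own pace and stop on an object; FORCE is the grip in N (left out, the last holds). Time passes only in rows, so rows that do not move let the fingers close. It gives the time, the measured TCP pose, the force, the opening and the grip force at its end, in the units of the state.
- bot.get_obs(): the state, without advancing time (a new reading comes with each control period).
- bot.read_camera(name): name is "scene" or "side" or "wrist"; returns (picture, depth): 400x640x3 uint8, blue, green, red; 400x640 float32, m along the optical axis (not along the pixel's ray), 0 where there is no reading.
- bot.camera_model(name): a dict with "intrinsics" (3x3 intrinsics, pixels), "dist_coeffs" ([k1, k2, p1, p2, k3] as OpenCV has them; the pictures are not rectified), "R" (3x3) and "t" (3): a world point X has camera coordinates R X + t. Camera axes: x right, y down, z forward; pixel columns grow to the right and rows downward; lengths in m; the calibration is good to about 2 mm. A picture is of the moment at which its call begins: read the wrist's pose just before it. camera_model takes no time and is no camera call; for the wrist camera it gives the pose at the moment of the call.
- bot.hand_in(): hands the job in; it is judged then, once.
Trained networks look in the newest picture that a camera, given by its name, has taken for a name from the list of things; names that differ only in an ending like _2 or _b are one class to them, and where a whole thing is asked for, a point or a joint stands for the part that bears it (a point fixed in the world has none). Each returns a list of dicts, best first, with "score" (0 to 1); they miss things now and then, are a little off and sometimes report something else, mostly with a low value. They report only what shows in the picture. A call takes as long as a camera call. They do not tell look-alikes from the thing itself.
- bot.boxes_of(name, camera): "at" ([column, row] in pixels, amid what is visible of it).
- bot.trace(name, camera): "mask" (400x640 bool, what is visible of it) and "at" ([column, row] in pixels, amid what is visible of it).
- bot.pinpoint(name, camera): "at" ([column, row] in pixels: a listed point, or the origin of a listed thing).
The state is a dict: "t": time; "q": joint angles; "joint_vel": joint speeds; "joint_torque": joint torques, N m; "eef_pos": TCP position; "tool_rot": TCP orientation; "contact_force": force on the tool from outside, world axes, zero at the start; "torque": the same for the moment, N m; "gripper_width": opening from 0.0 (shut) to 1.0 (fully open); "grasp_force": force on a finger pad.
Only numpy, scipy, OpenCV 4.12 (cv2) and the standard library are available. Lean on these libraries where they do the work, as an engineer would, in place of code of your own. Each camera call takes 0.05 s, during which the arm holds its last target. There are 200 camera calls.

## Working session

There is one attempt and no reset: what is moved stays moved. The work goes in short steps, Python scripts to look and compute and a shell command to move; the robot and the scene stay as the last step left them, time stands still between calls to the robot, and variables do not carry over. Pictures are saved under pics/ and viewed, at most 12 in all, crops included, and the job is handed in when it is done.

```bash
mkdir -p pics; cat > h.py <<'E'
import numpy as np, cv2, json
from station import bot
def cm(n):
    m=bot.camera_model(n); return [np.array(m[k],float) for k in("intrinsics","dist_coeffs","R","t")]
def world(n,px,d,m=None):
    K,D,R,t=m or cm(n); p=cv2.undistortPoints(np.array([[px]],float),K,D)[0,0]
    return R.T@(np.array([p[0]*d,p[1]*d,d])-t)
def ray_z(n,px,z,m=None):
    K,D,R,t=m or cm(n); p=cv2.undistortPoints(np.array([[px]],float),K,D)[0,0]
    o=-R.T@t; v=R.T@np.array([p[0],p[1],1]); return o+v*(z-o[2])/v[2]
def cloud(n,dep,mask,m=None):
    K,D,R,t=m or cm(n); v,u=np.nonzero(mask&(dep>0)); d=dep[v,u]
    p=cv2.undistortPoints(np.stack([u,v],1).astype(float)[:,None],K,D)[:,0]
    return (np.c_[p*d[:,None],d]-t)@R
E
python3 - <<'E'
from h import *
np.set_printoptions(precision=3,suppress=True)
o=bot.get_obs();print(o)
ims=[]
for n in("scene","side","wrist"):
    im,d=bot.read_camera(n); cv2.imwrite(f"pics/{n}0.png",im); np.save(f"{n}0.npy",d)
    K,D,R,t=cm(n); print(n,"cam pos",-R.T@t,K[0,0])
    if n=="wrist":continue
    for name in["stand","hook_left","hook_right","cradle","cradle_grip","rail_left","rail_right","rear_seat","front_seat","long_shaft_center","short_shaft_center","rest","grease_tin","oil_filter","wood_block"]:
        for r in bot.pinpoint(name,n)[:3]:
            a=r["at"]; c,q=int(round(a[0])),int(round(a[1]))
            dd=d[q,c] if 0<=q<400 and 0<=c<640 else 0
            print(name,np.round(a),round(r["score"],2),world(n,a,dd) if dd>0 else None)
E
```

```text
{'t': 0.0, 'q': array([-1.319,  0.478,  0.022,  1.556, -0.011,  1.109, -0.083]), 'joint_vel': array([ 0.001, -0.001, -0.   ,  0.002,  0.001, -0.001,  0.001]), 'joint_torque': array([  0.   , -59.645,   1.608, -28.12 ,   0.013,   0.009,   0.   ]), 'eef_pos': array([0.238, 0.632, 0.404]), 'tool_rot': array([-0.   ,  0.179,  0.984, -0.001]), 'contact_force': array([-0.445, -0.051,  0.215]), 'torque': array([ 0.001, -0.025, -0.003]), 'grasp_force': 0.0, 'gripper_width': 0.9959179053164033}
scene cam pos [ 0.132 -0.748  0.869] 381.8431768545418
stand [353. 212.] 0.57 [0.658 0.006 0.002]
hook_left [340. 172.] 0.92 [0.656 0.086 0.12 ]
hook_right [279. 171.] 0.68 [0.526 0.286 0.043]
hook_right [366. 195.] 0.59 [ 0.663 -0.054  0.121]
cradle [306. 183.] 0.91 [0.599 0.224 0.001]
cradle_grip [291. 163.] 0.8 [0.574 0.287 0.06 ]
rail_left [284. 154.] 0.83 None
rail_right [299. 172.] 0.63 [0.567 0.205 0.076]
rear_seat [279. 172.] 0.88 [0.525 0.285 0.04 ]
rear_seat [421. 250.] 0.71 [ 0.72  -0.256  0.037]
front_seat [269. 186.] 0.97 [ 0.477  0.28  -0.003]
front_seat [286. 160.] 0.66 [0.539 0.241 0.11
[... 968 characters left out ...]
.] 0.94 [0.518 0.286 0.036]
front_seat [256. 187.] 0.57 [0.475 0.292 0.001]
long_shaft_center [328. 293.] 0.96 [ 0.54  -0.213  0.05 ]
long_shaft_center [328. 183.] 0.32 [0.652 0.093 0.12 ]
short_shaft_center [328. 184.] 0.72 [0.649 0.09  0.119]
short_shaft_center [299. 305.] 0.69 [ 0.468 -0.222  0.046]
rest [312. 312.] 0.55 [ 0.5   -0.224  0.008]
grease_tin [297. 307.] 0.74 [ 0.461 -0.228  0.048]
grease_tin [264. 252.] 0.7 [ 0.431 -0.026  0.033]
oil_filter [403. 289.] 0.87 [ 0.717 -0.254  0.042]
wood_block [337. 182.] 0.93 [0.676 0.09  0.122]
wood_block [337. 230.] 0.48 [0.654 0.014 0.007]
wood_block [298. 306.] 0.35 [ 0.465 -0.227  0.051]
wrist cam pos [0.172 0.657 0.374] 297.90990357551703
```

View pics/scene0.png

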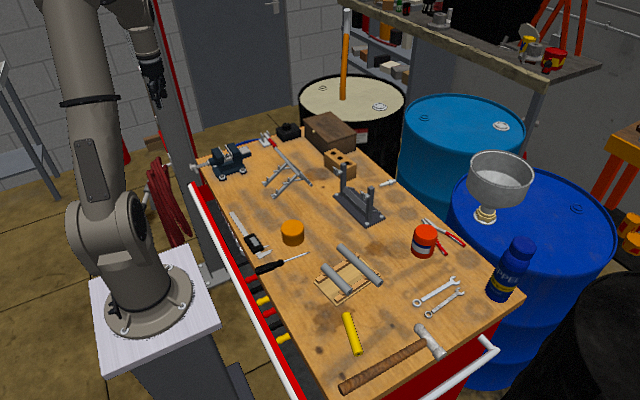

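View pics/side0.png

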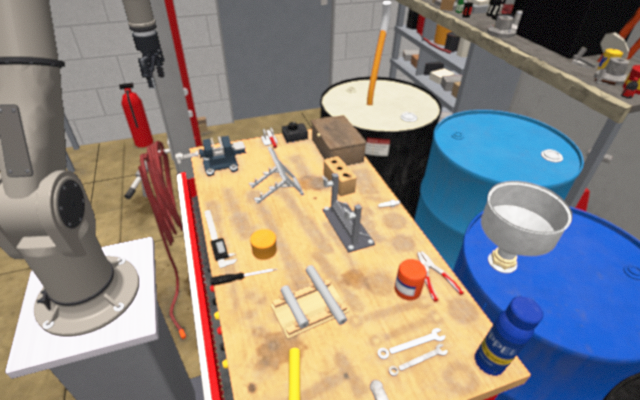

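The scene picture shows the cradle leaning at about (295,172), the stand at (355,205) and the rest with its long shaft (360,265) and short shaft (335,276). The yellow look-alike is at (351,333). The side view agrees. I'll bring the wrist camera over for better measurements.

```bash
python3 -m pendant '[[0.085,-0.031,-0.0252,0,0],[0.085,-0.031,-0.0252,0,0],[0.085,-0.031,-0.0252,0,0],[0.085,-0.031,-0.0252,0,0],[0.085,-0.031,-0.0252,0,0],[0.085,-0.031,-0.0252,0,0],[0.085,-0.031,-0.0252,0,0],[0.085,-0.031,-0.0252,0,0],[0.085,-0.031,-0.0252,0,0],[0.085,-0.031,-0.0252,0,0],[0.085,-0.031,-0.0252,0,0],[0.085,-0.031,-0.0252,0,0]]'
python3 -m pendant '[[0.085,-0.031,-0.0252,0,0],[0.085,-0.031,-0.0252,0,0],[0.085,0,0,-0.01,7],[0.085,0,0,-0.01,7],[0.085,0,0,-0.01,7],[0.085,0,0,-0.01,7],[0.085,0,0,-0.01,7],[0.085,0,0,0,7],[0.085,0,0,0,7],[0.085,0,0,0,7],[0.085,0,0,0,7],[0.085,0,0,0,6]]'
python3 -m pendant '[[0.085,0,0,0,0],[0.085,0,0,0,0]]'
python3 - <<'E'
from h import *
np.set_printoptions(precision=3,suppress=True)
n="wrist"
m=cm(n); o=bot.get_obs(); im,d=bot.read_camera(n); cv2.imwrite("pics/w1.png",im); np.save("w1.npy",d)
print(o["eef_pos"],o["tool_rot"],o["q"]); print("cam",-m[2].T@m[3],m[2])
import pickle; pickle.dump(m,open("w1.pkl","wb"))
for name in["stand","hook_left","hook_right","cradle","cradle_grip","rail_left","rail_right","rear_seat","front_seat"]:
    for r in bot.pinpoint(name,n)[:2]:
        a=r["at"]; c,q=int(round(a[0])),int(round(a[1]))
        dd=d[q,c] if 0<=q<400 and 0<=c<640 else 0
        print(name,np.round(a),round(r["score"],2),world(n,a,dd,m) if dd>0 else None)
E
```

```text
t: 2.65
eef_pos: [0.48, 0.2159, 0.4051]
tool_rot: [0.0, 0.179, 0.984, 0.0]
contact_force: [0.5, 0.3, -0.8]
gripper_width: 0.995
grasp_force: 0.0
t: 3.65
eef_pos: [0.5196, 0.1488, 0.4549]
tool_rot: [-0.0, 0.707, 0.707, 0.0]
contact_force: [-1.1, -0.2, 0.4]
gripper_width: 0.999
grasp_force: 0.0
t: 3.82
eef_pos: [0.5196, 0.1489, 0.4548]
tool_rot: [0.0, 0.704, 0.711, 0.0]
contact_force: [1.0, 0.1, 0.1]
gripper_width: 0.991
grasp_force: 0.0
[0.52  0.149 0.455] [0.    0.704 0.711 0.   ] [-0.761  0.214  0.434  1.841 -0.1    1.108 -0.281]
cam [0.52  0.22  0.424] [[ 1.     0.01   0.   ]
 [ 0.009 -0.96   0.28 ]
 [ 0.003 -0.28  -0.96 ]]
stand [409. 248.] 0.96 [0.656 0.021 0.008]
hook_left [388.  88.] 0.68 [0.605 0.249 0.016]
hook_left [442. 233.] 0.65 [0.655 0.092 0.119]
cradle [387.  87.] 0.67 [0.605 0.251 0.014]
cradle [444. 232.] 0.18 [0.657 0.094 0.12 ]
cradle_grip [347.  81.] 0.83 [0.545 0.249 0.113]
rail_left [360.   9.] 0.64 [0.557 0.317 0.093]
rail_right [351. 151.] 0.74 [0.552 0.179 0.103]
```

View pics/w1.png

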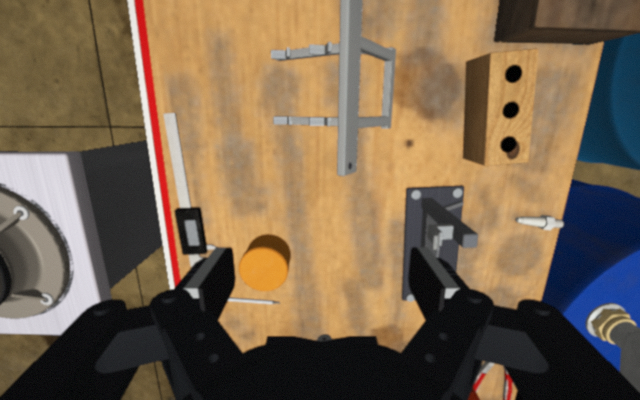

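The wrist view shows the cradle rail along column ~349 (rows 0–172), its arms to the left, and the stand plate at columns 405–463, rows 187–300. The fingers hide part of the stand. I'll take one look at the stand and one at the cradle from better positions.

```bash
cat > look.py <<'E'
from h import *
import sys,pickle
np.set_printoptions(precision=4,suppress=True)
def look(tag,names,n="wrist"):
    m=cm(n); o=bot.get_obs(); im,d=bot.read_camera(n); cv2.imwrite(f"pics/{tag}.png",im); pickle.dump((m,o,im,d),open(tag+".pkl","wb"))
    print(o["eef_pos"],o["tool_rot"],o["q"])
    for name in names:
        for r in bot.pinpoint(name,n)[:2]:
            a=r["at"]; c,q=int(round(a[0])),int(round(a[1]))
            dd=d[q,c] if 0<=q<400 and 0<=c<640 else 0
            print(name,np.round(a),round(r["score"],2),world(n,a,dd,m) if dd>0 else None)
    return m,o,im,d
def rects(P,zlo,zhi,lo,hi,minn=30):
    k=(P[:,2]>zlo)&(P[:,2]<zhi)&(P[:,:2]>lo).all(1)&(P[:,:2]<hi).all(1); Q=P[k]
    print(len(Q),"z",np.median(Q[:,2]),"minrect",cv2.minAreaRect(Q[:,:2].astype(np.float32)*1000)); return Q
E
python3 -m pendant '[[0.085,-0.0215,0.013,0,0],[0.085,-0.0215,0.013,0,0],[0.085,-0.0215,0.013,0,0],[0.085,-0.0215,0.013,0,0],[0.085,-0.0215,0.013,0,0],[0.085,-0.0215,0.013,0,0],[0.085,0,0,0,0],[0.085,0,0,0,0]]'
python3 - <<'E'
from look import *
m,o,im,d=look("w2",["stand","hook_left","hook_right"])
P=cloud("wrist",d,np.ones((400,640),bool),m)
rects(P,0.11,0.128,(.6,-.1),(.75,.14)); rects(P,0.135,0.15,(.6,-.12),(.75,.14)); rects(P,0.003,0.014,(.6,-.12),(.76,.14))
E
python3 -m pendant '[[0.085,0.035,-0.012,0,0],[0.085,0.035,-0.012,0,0],[0.085,0.035,-0.012,0,0],[0.085,0.035,-0.012,0,0],[0.085,0.035,-0.01,0,0],[0.085,0.035,-0.01,0,0],[0.085,0,0,0,0],[0.085,0,0,0,0]]'
python3 - <<'E'
from look import *
m,o,im,d=look("w3",["cradle","cradle_grip","rail_left","rail_right","rear_seat","front_seat"])
P=cloud("wrist",d,np.ones((400,640),bool),m)
Q=rects(P,0.1,0.125,(.45,.1),(.7,.38)); rects(P,0.075,0.125,(.5,.1),(.7,.38)); rects(P,0.004,0.125,(.42,.1),(.7,.38))
a,b,c,_=np.array([0]*4)
print(Q.min(0),Q.max(0))
E
```

```text
t: 4.98
eef_pos: [0.5988, 0.0187, 0.4545]
tool_rot: [0.0, 0.706, 0.708, -0.0]
contact_force: [-0.3, 0.8, 0.5]
gripper_width: 0.998
grasp_force: 0.0
[0.5988 0.0187 0.4545] [ 0.0002  0.7058  0.7084 -0.0003] [-0.5244  0.3311  0.5022  1.712  -0.1721  1.1427  0.0303]
stand [366. 159.] 0.89 [0.6621 0.0252 0.0088]
hook_left [379. 108.] 0.86 [0.6556 0.0932 0.1207]
hook_right [377. 243.] 0.85 [ 0.6615 -0.0511  0.12  ]
686 z 0.11994778086391375 minrect ((669.4965209960938, 21.428733825683594), (159.82107543945312, 41.14735412597656), 88.85796356201172)
965 z 0.14330133941799594 minrect ((663.3515625, 21.498916625976562), (46.186004638671875, 159.52259826660156), 2.8587656021118164)
5313 z 0.008129970094158532 minrect ((691.2589111328125, 22.875), (85.62376403808594, 189.81332397460938), 2.9575862884521484)
t: 5.85
eef_pos: [0.5274, 0.2336, 0.4546]
tool_rot: [-0.001, 0.702, 0.712, 0.0]
contact_force: [-0.8, -0.8, 1.2]
gripper_width: 0.997
grasp_force: 0.0
[0.5274 0.2336 0.4546] [-0.0005  0.7021  0.7121  0.0001] [-0.8541  0.2806  0.4092  1.7591 -0.1235  1.1271 -0.3917]
cradle_grip [342. 166.] 0.91 [0.5495 0.2486 0.1051]
rail_left [350.  97.] 0.79 [0.5566 0.3201 0.0939]
rail_right [343. 222.] 0.75 [0.5537 0.1819 0.099 ]
2676 z 0.11046765325535646 minrect ((545.3650512695312, 249.01124572753906), (17.720962524414062, 190.10488891601562), 0.21170280873775482)
3662 z 0.1084901466385237 minrect ((552.9188232421875, 249.09197998046875), (33.622257232666016, 190.11544799804688), 0.8766259551048279)
6210 z 0.09507867158493051 minrect ((593.0950317382812, 220.95046997070312), (171.09066772460938, 305.8834228515625), 58.297786712646484)
[0.5362 0.154  0.1   ] [0.554  0.3441 0.115 ]
```

```bash
python3 -c "
import cv2,numpy as np
cv2.imwrite('pics/m23.png',np.vstack([cv2.imread('pics/w2.png')[:280],cv2.imread('pics/w3.png')[:300]]))"
```

```text
(no output)
```

View pics/m23.png

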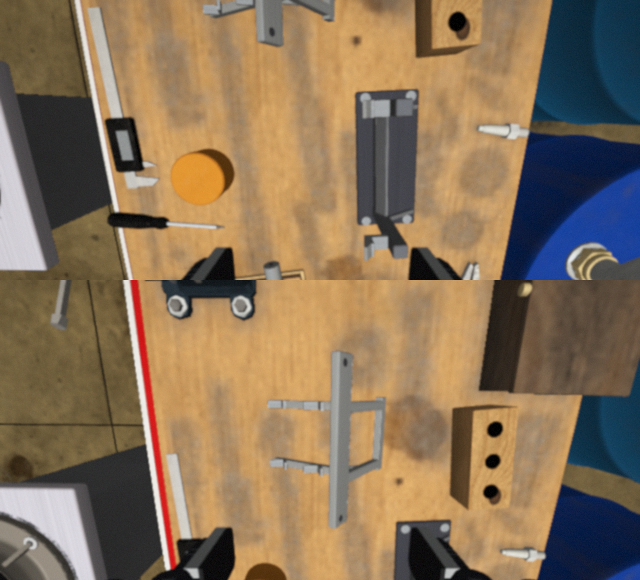

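The composite shows the stand's two hooks at (379,108) and (377,243) in the upper frame. In the lower frame the cradle rail runs from (342,72) to (338,245), and nothing obstructs it. I'll refine the numbers by fitting.

```bash
python3 - <<'E'
from look import *
m,o,im,d=pickle.load(open("w3.pkl","rb")); P=cloud("wrist",d,np.ones((400,640),bool),m)
k=(P[:,0]>.52)&(P[:,0]<.58)&(P[:,1]>.165)&(P[:,1]<.335)&(P[:,2]>.08)&(P[:,2]<.125); Q=P[k]
best=None; rng=np.random.default_rng(0)
for i in range(600):
    a=Q[rng.choice(len(Q),3,False)]; n=np.cross(a[1]-a[0],a[2]-a[0]); L=np.linalg.norm(n)
    if L<1e-9: continue
    n/=L; c=(abs((Q-a[0])@n)<.0012)
    if best is None or c.sum()>best.sum(): best=c
A=Q[best]; c=A.mean(0); n=np.linalg.svd(A-c)[2][2]; n*=np.sign(n[2])
print("plane",len(A),len(Q),c,n,"tilt",np.degrees(np.arctan2(n[2],np.hypot(n[0],n[1]))),"yaw",np.degrees(np.arctan2(n[1],n[0])))
s=A@np.array([-.545,0,.839]);print("along range",np.percentile(s,[1,99]))
for y in np.arange(.17,.34,.02):
    q=Q[abs(Q[:,1]-y)<.008]; print(y.round(2),q[:,0].min(),q[:,0].max(),q[:,2].max())
m,o,im,d=pickle.load(open("w2.pkl","rb")); P=cloud("wrist",d,np.ones((400,640),bool),m)
c0=np.array([.6586,.0211]);a=np.radians(2.8);R=np.array([[np.cos(a),-np.sin(a)],[np.sin(a),np.cos(a)]])
L=P.copy();L[:,:2]=(P[:,:2]-c0)@R
for s in(1,-1):
    for zr in((.115,.124),(.136,.15)):
        q=L[(abs(L[:,1]-s*.072)<.02)&(L[:,2]>zr[0])&(L[:,2]<zr[1])&(abs(L[:,0])<.06)]
        print(s,zr,len(q),"x hist",np.histogram(q[:,0],np.arange(-.03,.051,.004))[0],"y",np.percentile(q[:,1],[1,99]))
E
```

```text
plane 2281 3269 [0.5513 0.2561 0.1029] [0.8266 0.003  0.5627] tilt 34.24407364052672 yaw 0.20851442149398342
along range [-0.2387 -0.2   ]
0.17 0.5374207291508678 0.5597752267508436 0.11464918860136478
0.19 0.5370041281067162 0.5590705000858146 0.11450724931190143
0.21 0.5366309912019214 0.5663004827106167 0.11451060242197807
0.23 0.537275968811717 0.5597162562307028 0.1149869623454856
0.25 0.5367945513458061 0.5590707623021577 0.11478650110011607
0.27 0.5364019901928865 0.5596144049700164 0.11492076893523608
0.29 0.5369349264543377 0.5664182141917937 0.1147093421768724
0.31 0.5365414493669705 0.5590202692227291 0.11491507738313646
0.33 0.5361930059831228 0.5593854717518696 0.1141474396872858
1 (0.115, 0.124) 283 x hist [ 0  0  0  0  0  0 35 69 68 68 43  0  0  0  0  0  0  0  0  0] y [0.064  0.0797]
1 (0.136, 0.15) 518 x hist [ 0  0 17 77 54 35  0  0  0  0 81 87 82 75 10  0  0  0  0  0] y [0.0639 0.0797]
-1 (0.115, 0.124) 302 x hist [ 0  0  0 11 13 11 31 54 48 58 37 12 12 13  2  0  0  0  0  0] y [-0.0796 -0.0639]
-1 (0.136, 0.15) 382 x hist [ 0  0 11 50 43 30  0  0  0  0 47 59 61 61 20  0  0  0  0  0] y [-0.079  -0.0638]
```

```bash
python3 -m pendant '[[0.085,0.0077,0.0108,0.02,0],[0.085,0.0077,0.0108,0.03,0],[0.085,0,0,0.035,0],[0.085,0,0,0.035,0],[0.085,0,0,0.035,0],[0.07,0,0,0.025,0],[0.06,0,0,0.013,0],[0.05,0,0,0.01,0],[0.04,0,0,0,0],[0.035,0,0,0,0],[0.035,0,0,0,0]]' 30
python3 - <<'E'
from look import *
look("w4",["cradle_grip"])
E
```

```text
t: 7.12
eef_pos: [0.5515, 0.2455, 0.2534]
tool_rot: [0.0, 0.705, 0.709, 0.001]
contact_force: [0.2, 0.2, 1.0]
gripper_width: 0.411
grasp_force: 0.0
[0.5515 0.2455 0.2534] [0.0004 0.7048 0.7094 0.0014] [-0.7708  0.5594  0.3328  1.8707 -0.2573  0.7503 -0.2898]
cradle_grip [314. 262.] 0.65 [0.5492 0.2538 0.1062]
```

View pics/w4.png

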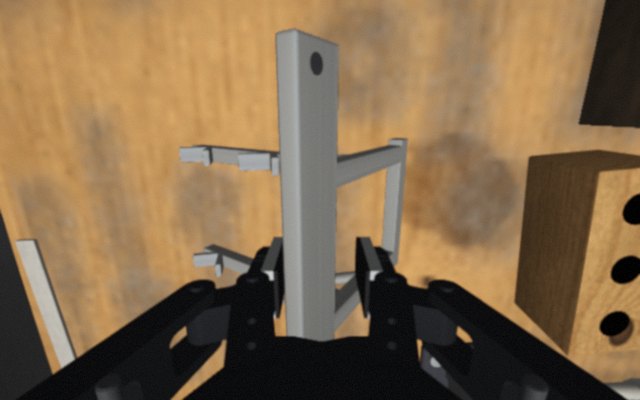

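The pads straddle the rail, at about (275,275) and (365,275), between the arms. Next I'll close gently while lifting, then squeeze hard.

```bash
python3 -m pendant '[[0.03,0.0035,-0.002,0.002,0],[0.025,0,0,0,0],[0.022,0,0,0,0],[0.018,0,0,-0.002,0],[0.016,0,0,-0.004,0],[0.014,0,0,-0.006,0],[0.012,0,0,-0.008,0],[0.01,0,0,-0.01,0],[0.005,0,0,-0.01,0],[0.0,0,0,-0.01,0],[0,0,0,0,0],[0,0,0,0,0]]' 35
python3 -m pendant '[[0,0,0,-0.01,0],[0,0,0,-0.02,0],[0,0,0,-0.02,0],[0,0,0,0,0],[0,0,0,0,0],[0,0,0,0,0]]' 110
python3 - <<'E'
from look import *
m,o,im,d=look("w5",["cradle_grip","rail_left","rail_right"])
P=cloud("wrist",d,np.ones((400,640),bool),m)
E
```

```text
t: 8.22
eef_pos: [0.5486, 0.249, 0.3005]
tool_rot: [0.0, 0.705, 0.71, 0.001]
contact_force: [-0.1, 0.3, -3.7]
gripper_width: 0.109
grasp_force: 37.8
t: 8.72
eef_pos: [0.5481, 0.2488, 0.3488]
tool_rot: [-0.0, 0.705, 0.71, -0.001]
contact_force: [-0.6, -0.0, -4.4]
gripper_width: 0.091
grasp_force: 108.2
[0.5481 0.2488 0.3488] [-0.0003  0.7047  0.7095 -0.0007] [-0.8201  0.4339  0.3822  1.8114 -0.1963  0.935  -0.3456]
cradle_grip [320. 266.] 0.82 [0.5479 0.257  0.2047]
rail_left [325. 112.] 0.84 [0.5495 0.3195 0.2057]
```

View pics/w5.png

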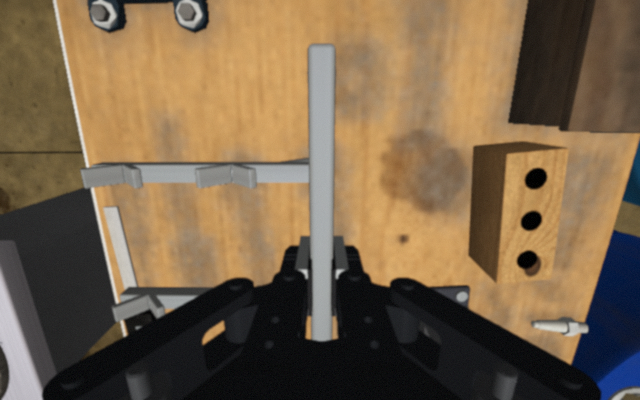

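```bash
python3 - <<'E'
from look import *
m,o,im,d=pickle.load(open("w5.pkl","rb")); P=cloud("wrist",d,np.ones((400,640),bool),m)
Q=P[(abs(P[:,0]-.548)<.02)&(P[:,1]>.27)&(P[:,1]<.36)&(P[:,2]>.19)&(P[:,2]<.22)]
print(len(Q),np.median(Q[:,2]),Q[:,1].max())
Q=Q[abs(Q[:,2]-np.median(Q[:,2]))<.003]
for y in np.arange(.275,.345,.01):
    q=Q[abs(Q[:,1]-y)<.005]; 
    if len(q): print(y.round(3),len(q),np.percentile(q[:,0],[2,50,98]),np.median(q[:,2]))
E
```

```text
5039 0.20422454827590947 0.34325486959422213
0.275 543 [0.5438 0.5483 0.5533] 0.2042969324395347
0.285 584 [0.5438 0.5482 0.5531] 0.20433106540385565
0.295 642 [0.5434 0.5482 0.553 ] 0.20424081475960645
0.305 677 [0.5435 0.5485 0.5531] 0.2042102112529562
0.315 729 [0.5435 0.5481 0.5529] 0.20425175976508816
0.325 781 [0.5432 0.548  0.5528] 0.20421399115760686
0.335 844 [0.5433 0.548  0.5529] 0.20415703066826796
```

```bash
python3 -m pendant '[[0,-0.02,0,0,0],[0,-0.035,0,0,0],[0,-0.035,0,0,0],[0,-0.035,0,0,0],[0,-0.035,0,0,0],[0,-0.035,0,0,0],[0,-0.02,0,0,-1.2],[0,-0.012,0,0,-1.2],[0,0,0,0,0],[0,0,0,0,0]]' 110
python3 - <<'E'
from look import *
m,o,im,d=look("w6",["hook_left","hook_right","rail_left"])
P=cloud("wrist",d,np.ones((400,640),bool),m)
x0,y0=o["eef_pos"][:2]
Q=P[(abs(P[:,0]-x0)<.02)&(P[:,1]>y0+.03)&(P[:,1]<y0+.12)&(P[:,2]>.19)&(P[:,2]<.22)]
f=np.polyfit(Q[:,1],Q[:,0],1);print("rail yaw",np.degrees(-np.arctan(f[0])),"x at tcp y",np.polyval(f,y0),"end",Q[:,1].max(),"top",np.median(Q[:,2]))
rects(P,0.135,0.15,(.6,-.12),(.75,.14)); rects(P,0.115,0.125,(.6,.04),(.68,.14)); print(o["contact_force"])
E
```

```text
t: 9.75
eef_pos: [0.5502, 0.0214, 0.3493]
tool_rot: [-0.0, 0.691, 0.723, -0.0]
contact_force: [0.5, 0.6, -4.3]
gripper_width: 0.094
grasp_force: 108.1
[0.5502 0.0214 0.3493] [-0.0003  0.6905  0.7233 -0.0002] [-0.5003  0.3552  0.4345  1.9339 -0.1893  0.8925  0.0762]
hook_left [487. 119.] 0.78 [0.6458 0.0929 0.1369]
hook_right [460. 308.] 0.68 [0.5936 0.0356 0.2393]
rail_left [323. 110.] 0.88 [0.5483 0.093  0.2053]
rail yaw 2.527974794900925 x at tcp y 0.5507898850912554 end 0.1156977239800281 top 0.20491380546993587
1638 z 0.14330439346741175 minrect ((662.1970825195312, 25.185409545898438), (47.051124572753906, 152.17669677734375), 2.556403398513794)
694 z 0.12011338083157752 minrect ((654.0379028320312, 93.01362609863281), (29.01930809020996, 16.105504989624023), 3.0635838508605957)
[ 0.5177  0.5577 -4.3377]
```

```bash
python3 -m pendant '[[0,-0.0011,0.022,0,-0.2],[0,-0.001,0.022,0,0],[0,-0.001,0.022,0,0],[0,-0.001,0.022,0,0],[0,-0.001,0.0203,0,0],[0,0,0,0,0],[0,0,0,0,0]]' 110
python3 - <<'E'
from look import *
m,o,im,d=look("w7",["hook_left","rail_left"])
P=cloud("wrist",d,np.ones((400,640),bool),m)
x0,y0=o["eef_pos"][:2]
Q=P[(abs(P[:,0]-x0)<.02)&(P[:,1]>y0+.03)&(P[:,1]<y0+.12)&(P[:,2]>.19)&(P[:,2]<.22)]
f=np.polyfit(Q[:,1],Q[:,0],1);print("rail yaw",np.degrees(-np.arctan(f[0])),"x at hook y",np.polyval(f,.093),"end",Q[:,1].max(),"top",np.median(Q[:,2]))
H=P[(P[:,2]>.136)&(P[:,2]<.15)&(abs(P[:,1]-.093)<.009)&(abs(P[:,0]-.66)<.06)]
print(np.histogram(H[:,0],np.arange(.62,.71,.004)))
E
```

```text
t: 10.53
eef_pos: [0.6593, 0.0237, 0.349]
tool_rot: [-0.0, 0.688, 0.726, -0.0]
contact_force: [-0.9, 0.1, -3.9]
gripper_width: 0.095
grasp_force: 108.4
[0.6593 0.0237 0.349 ] [-0.0002  0.6879  0.7258 -0.0003] [-0.4252  0.5319  0.4181  1.669  -0.248   0.9941  0.1315]
hook_left [320. 113.] 0.8 [0.6556 0.0942 0.2054]
rail_left [321. 111.] 0.83 [0.6561 0.0947 0.2042]
rail yaw 2.953466710732693 x at hook y 0.6563076940785714 end 0.11822145511619 top 0.20445914940444657
(array([  0,   0,   0,   0, 195, 223, 120,   3,   0,   0,   0,  96, 211,
       214, 205, 100,   0,   0,   0,   0,   0,   0]), array([0.62 , 0.624, 0.628, 0.632, 0.636, 0.64 , 0.644, 0.648, 0.652,
       0.656, 0.66 , 0.664, 0.668, 0.672, 0.676, 0.68 , 0.684, 0.688,
       0.692, 0.696, 0.7  , 0.704, 0.708]))
```

View pics/w7.png

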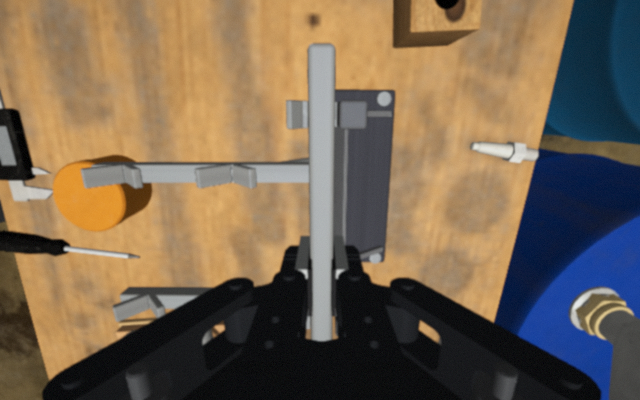

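In this view the rail (column 320) sits over the left hook throat at (320,113), between the lip at (297,113) and the post at (352,113). I'll shift 2.5 mm sideways and lower.

```bash
python3 -m pendant '[[0,-0.0025,0,0,0],[0,0,0,0.012,0],[0,0,0,0.012,0],[0,0,0,0.012,0],[0,0,0,0.008,0],[0,0,0,0.004,0],[0,0,0,0,0]]'
python3 -m pendant '[[0,0,0,0.002,0],[0,0,0,0.002,0],[0,0,0,0,0]]'
python3 -m pendant '[[0,0,0,0.001,0],[0,0,0,0.001,0],[0,0,0,0,0]]'
```

```text
t: 11.27
eef_pos: [0.6584, 0.0199, 0.2998]
tool_rot: [-0.001, 0.688, 0.725, -0.001]
contact_force: [0.2, -0.2, -3.5]
gripper_width: 0.095
grasp_force: 108.4
t: 11.52
eef_pos: [0.659, 0.0199, 0.2978]
tool_rot: [0.0, 0.688, 0.725, 0.0]
contact_force: [0.6, -0.4, -3.7]
gripper_width: 0.096
grasp_force: 108.4
t: 11.77
eef_pos: [0.6589, 0.0199, 0.2957]
tool_rot: [0.0, 0.688, 0.725, 0.0]
contact_force: [0.1, 0.2, -4.1]
gripper_width: 0.096
grasp_force: 108.4
```

```bash
python3 -m pendant '[[0,0.001,0,0.001,0],[0,0,0,0.001,0],[0,0,0,0,0]]'
python3 -m pendant '[[0,0,0,0.001,0],[0,0,0,0,0]]'
python3 -m pendant '[[0,0,0,0.001,0],[0,0,0,0,0]]'
```

```text
t: 12.02
eef_pos: [0.6589, 0.021, 0.2943]
tool_rot: [-0.0, 0.688, 0.725, 0.0]
contact_force: [-1.5, 0.3, 1.6]
gripper_width: 0.096
grasp_force: 109.4
t: 12.18
eef_pos: [0.6589, 0.0209, 0.2943]
tool_rot: [-0.0, 0.688, 0.725, 0.0]
contact_force: [-4.8, 1.1, 8.4]
gripper_width: 0.1
grasp_force: 110.7
t: 12.35
eef_pos: [0.659, 0.0208, 0.2942]
tool_rot: [-0.0, 0.688, 0.725, 0.001]
contact_force: [-7.5, 1.0, 16.4]
gripper_width: 0.097
grasp_force: 111.8
```

```bash
python3 -m pendant '[[0,0,0,-0.001,0],[0,0,0,0,0]]'
python3 - <<'E'
from look import *
m,o,im,d=look("w8",[])
P=cloud("wrist",d,np.ones((400,640),bool),m)
print(o["contact_force"],o["torque"])
Q=P[(abs(P[:,0]-.657)<.012)&(P[:,1]>.05)&(P[:,1]<.125)&(P[:,2]>.142)&(P[:,2]<.16)]
for y in np.arange(.055,.12,.01):
    q=Q[abs(Q[:,1]-y)<.005]; q=q[q[:,2]>.147]; print(y.round(3),len(q),np.median(q,axis=0) if len(q) else"")
print(Q[:,1].max())
E
```

```text
t: 12.52
eef_pos: [0.6589, 0.0209, 0.2943]
tool_rot: [-0.0, 0.688, 0.725, 0.001]
contact_force: [-5.3, 1.3, 10.6]
gripper_width: 0.099
grasp_force: 110.4
[0.6589 0.0209 0.2943] [-0.      0.6884  0.7253  0.0006] [-0.4031  0.5919  0.3937  1.71   -0.2791  0.8945  0.1584]
[-5.2996  1.3128 10.594 ] [0.0514 1.1077 0.0039]
0.055 584 [0.658  0.0551 0.1499]
0.065 612 [0.6575 0.065  0.1499]
0.075 679 [0.6571 0.0751 0.1499]
0.085 717 [0.6565 0.0851 0.1498]
0.095 769 [0.6558 0.0951 0.1498]
0.105 834 [0.6555 0.1051 0.1498]
0.115 430 [0.6553 0.1125 0.1496]
0.11559657603584492
```

Fully seated: the rail top is level at 0.150 m and there is no roll moment. Releasing.

```bash
python3 -m pendant '[[0.012,0,0,0,0],[0.016,0,0,0,0],[0.022,0,0,0,0],[0.03,0,0,0,0],[0.04,0,0,0,0],[0.05,0,0,0,0],[0.05,0,0,-0.01,0],[0.05,0,0,-0.03,0],[0.05,0,0,-0.04,0],[0.06,0,0,-0.04,0],[0.085,0,0,-0.04,0],[0.085,0,0,0,0]]'
python3 - <<'E'
from look import *
m,o,im,d=look("w9",["cradle_grip","rail_left","rail_right","rear_seat","front_seat"])
P=cloud("wrist",d,np.ones((400,640),bool),m)
Q=P[(abs(P[:,0]-.657)<.014)&(abs(P[:,1]-.02)<.105)&(P[:,2]>.142)&(P[:,2]<.16)]
for y in np.arange(-.065,.12,.02):
    q=Q[abs(Q[:,1]-y)<.008]; q=q[q[:,2]>.1465]; print(y.round(3),len(q),np.median(q,axis=0) if len(q) else"")
print(Q[:,1].max(),Q[:,1].min())
E
```

```text
t: 13.57
eef_pos: [0.6606, 0.0198, 0.4629]
tool_rot: [0.005, 0.689, 0.725, 0.006]
contact_force: [1.1, -0.7, 2.0]
gripper_width: 0.953
grasp_force: 0.0
[0.6606 0.0198 0.4629] [0.0047 0.6887 0.725  0.0057] [-0.4491  0.4299  0.4589  1.5531 -0.2015  1.1906  0.0972]
cradle_grip [315. 180.] 0.73 [0.6598 0.0268 0.1505]
rail_left [317. 109.] 0.88 [0.6586 0.0935 0.1499]
rail_left [314. 182.] 0.51 [0.6588 0.0252 0.1496]
rail_right [313. 244.] 0.83 [ 0.6601 -0.0401  0.1505]
front_seat [316. 183.] 0.23 [0.6607 0.0246 0.1503]
-0.065 133 [ 0.6633 -0.0646  0.1502]
-0.045 142 [ 0.6622 -0.0446  0.1501]
-0.025 149 [ 0.6615 -0.0247  0.15  ]
-0.005 153 [ 0.6606 -0.005   0.15  ]
0.015 156 [0.6595 0.0152 0.15  ]
0.035 182 [0.6582 0.035  0.15  ]
0.055 187 [0.6573 0.055  0.15  ]
0.075 195 [0.6564 0.0751 0.15  ]
0.095 209 [0.6554 0.0955 0.1498]
0.115 104 [0.654  0.1109 0.1497]
0.11478424251786119 -0.07317589737671816
```

View pics/w9.png

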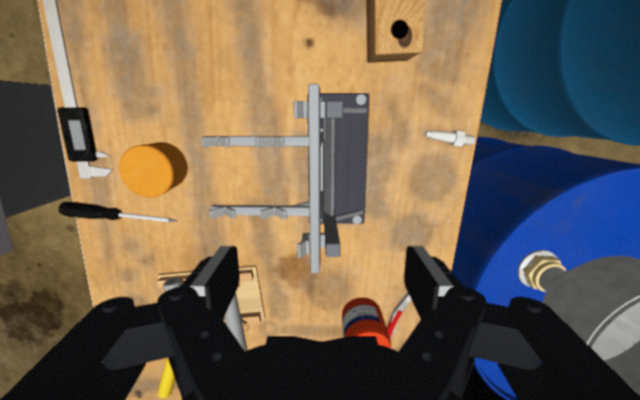

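The picture shows the cradle hanging with its rail at column 315 from row 85 to 270, over both hooks at (300,108) and (305,243), with its arms toward the robot. Next I'll look over the rest.

```bash
python3 -m pendant '[[0.085,-0.029,-0.0215,0,0],[0.085,-0.029,-0.0215,0,0],[0.085,-0.029,-0.0215,0,0],[0.085,-0.029,-0.0215,0,0],[0.085,-0.029,-0.0215,0,0],[0.085,-0.029,-0.0215,0,0],[0.085,-0.029,-0.0215,0,0],[0.085,-0.029,-0.0215,0,0],[0.085,0,0,0,0],[0.085,0,0,0,0]]'
python3 - <<'E'
from look import *
m,o,im,d=pickle.load(open("w9.pkl","rb")); P=cloud("wrist",d,np.ones((400,640),bool),m)
c0=np.array([.6591,.0206]);a=np.radians(2.8);R=np.array([[np.cos(a),-np.sin(a)],[np.sin(a),np.cos(a)]])
L=P.copy();L[:,:2]=(P[:,:2]-c0)@R
for s in(1,-1):
    q=L[(abs(L[:,1]-s*.04)<.007)&(L[:,2]>.07)&(L[:,0]<-.005)&(L[:,0]>-.14)]
    print("arm",s,"y",np.percentile(q[:,1],[2,98]))
    print([(round(x*1000),round(np.median(r[:,2])*1000,1)) for x in np.arange(-.128,-.008,.004) if len(r:=q[abs(q[:,0]-x)<.002])>1])
m,o,im,d=look("w10",["long_shaft_center","short_shaft_center","rest"])
P=cloud("wrist",d,np.ones((400,640),bool),m)
k=(P[:,2]>.043)&(P[:,2]<.06)&(P[:,0]>.38)&(P[:,0]<.62)&(P[:,1]<-.1)&(P[:,1]>-.33); Q=P[k]
n,lab=cv2.connectedComponents((lambda M:(M.__setitem__(tuple(np.round((Q[:,[0,1]]-[.38,-.33])/.003).astype(int).T),255),M)[1])(np.zeros((85,80),np.uint8)))
ij=np.round((Q[:,[0,1]]-[.38,-.33])/.003).astype(int); l=lab[ij[:,0],ij[:,1]]
for i in range(1,n):
    q=Q[l==i]
    if len(q)>60: print(len(q),"top",np.percentile(q[:,2],97),cv2.minAreaRect(q[:,:2].astype(np.float32)*1000), "mean",q.mean(0))
E
```

```text
t: 14.7
eef_pos: [0.4975, -0.2219, 0.452]
tool_rot: [-0.001, 0.69, 0.723, -0.001]
contact_force: [-0.1, 0.7, 0.2]
gripper_width: 0.997
grasp_force: 0.0
arm 1 y [0.0348 0.0444]
[(-120, np.float64(113.6)), (-116, np.float64(113.1)), (-112, np.float64(109.6)), (-108, np.float64(106.3)), (-104, np.float64(104.1)), (-100, np.float64(107.8)), (-96, np.float64(111.5)), (-92, np.float64(114.2)), (-88, np.float64(104.0)), (-84, np.float64(103.8)), (-80, np.float64(104.0)), (-76, np.float64(104.2)), (-72, np.float64(104.3)), (-68, np.float64(104.7)), (-64, np.float64(105.0)), (-60, np.float64(116.5)), (-56, np.float64(114.1)), (-52, np.float64(111.1)), (-48, np.float64(107.4)), (-44, np.float64(108.1)), (-40, np.float64(112.4)), (-36, np.float64(116.9)), (-32, np.float64(116.6)), (-28, np.float64(106.4)), (-24, np.float64(106.8)), (-20, np.float64(107.1)), (-16, np.float64(107.3)), (-12, np.float64(107.3))]
arm -1 y [-0.0453 -0.0354]
[(-120, np.float64(102.2)), (-116, np.float64(113.1)), (-112, np.float64(109.3)), (-108, np.float64(105.7)), (-104, np.float64(103.5)), (-100, np.float64(106.7)),
[... 595 characters left out ...]
2 ] [-0.0007  0.6903  0.7235 -0.0005] [-0.166   0.235   0.565   1.8413 -0.1393  1.1064  0.4963]
long_shaft_center [354. 159.] 0.69 [ 0.5373 -0.2062  0.0509]
short_shaft_center [263. 255.] 0.7 [ 0.4176 -0.3574  0.0236]
short_shaft_center [294. 163.] 0.64 [ 0.4624 -0.2145  0.0487]
rest [321. 155.] 0.93 [ 0.4964 -0.2083  0.0087]
rest [295. 167.] 0.22 [ 0.4643 -0.219   0.0506]
1469 top 0.05172242207380325 ((460.4786071777344, -216.96902465820312), (22.326416015625, 109.86779022216797), 7.998153209686279) mean [ 0.4606 -0.2149  0.0488]
2312 top 0.05173436719228737 ((539.5471801757812, -206.24349975585938), (22.423110961914062, 170.20069885253906), 8.046415328979492) mean [ 0.5383 -0.2011  0.0488]
```

View pics/w10.png

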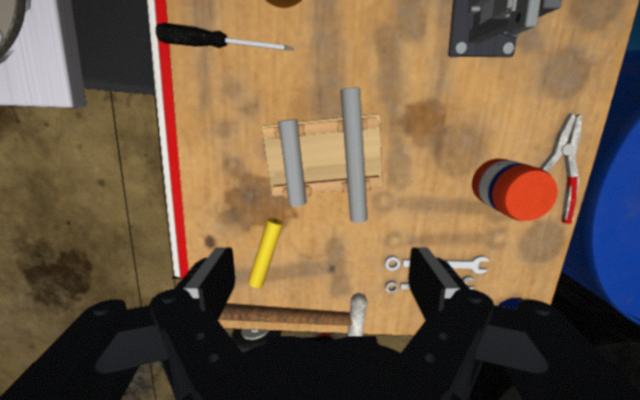

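The picture shows the rest with the short shaft around (292,163) and the long shaft around (354,155), both at 8°. The yellow look-alike lies apart at (265,253). I'll grasp the long shaft.

```bash
python3 -m pendant '[[0.06,0,0,0.01,-5.3],[0.06,0.0049,0.0219,0.02,0],[0.06,0.0048,0.0219,0.03,0],[0.06,0,0,0.03,0],[0.06,0,0,0.03,0],[0.06,0,0,0.03,0],[0.06,0,0,0,0],[0.06,0,0,0,0]]' 60
python3 - <<'E'
from look import *
m,o,im,d=look("w11",["long_shaft_center"])
P=cloud("wrist",d,np.ones((400,640),bool),m)
Q=P[(P[:,2]>.043)&(P[:,2]<.056)&(P[:,0]>.505)&(P[:,0]<.58)&(P[:,1]<-.1)&(P[:,1]>-.33)]
print(cv2.minAreaRect(Q[:,:2].astype(np.float32)*1000),Q[:,1].max()); f=np.polyfit(Q[:,1],Q[:,0],1);print(np.degrees(-np.arctan(f[0])),np.polyval(f,-.2062))
E
```

```text
t: 15.57
eef_pos: [0.5412, -0.2027, 0.3015]
tool_rot: [-0.002, 0.654, 0.757, -0.001]
contact_force: [-0.1, 0.5, 0.8]
gripper_width: 0.7
grasp_force: 0.0
[ 0.5412 -0.2027  0.3015] [-0.0017  0.6536  0.7569 -0.001 ] [-0.1066  0.4728  0.4664  1.9086 -0.281   0.8283  0.6546]
long_shaft_center [318. 210.] 0.62 [ 0.5386 -0.2056  0.0505]
((539.3699951171875, -205.78414916992188), (22.406644821166992, 169.336669921875), 8.20278263092041) -0.12098407643671587
8.103880187732358 0.5395257368373443
```

```bash
python3 -m pendant '[[0.06,-0.003,-0.002,0.02,0],[0.06,0,0,0.03,0],[0.06,0,0,0.03,0],[0.06,0,0,0.02,0],[0.05,0,0,0.0075,0],[0.04,0,0,0,0],[0.035,0,0,0,0],[0.03,0,0,0,0],[0.026,0,0,0,0],[0.02,0,0,0,0],[0.01,0,0,0,0],[0.01,0,0,0,0]]' 60
python3 -m pendant '[[0.01,0,0,-0.005,0],[0.01,0,0,-0.02,0],[0.01,0,0,-0.03,0],[0.01,0,0,-0.035,0],[0.01,0,0,-0.035,0],[0.01,0,0,-0.015,0],[0.01,0,0,0,0]]'
python3 - <<'E'
from look import *
m,o,im,d=look("w12",["long_shaft_center"])
P=cloud("wrist",d,np.ones((400,640),bool),m); x,y,z=o["eef_pos"]
Q=P[(abs(P[:,2]-(z-.143))<.008)&(abs(P[:,0]-x)<.03)&(P[:,1]>y+.03)&(P[:,1]<y+.11)]
f=np.polyfit(Q[:,1],Q[:,0],1);g=np.polyfit(Q[:,1],Q[:,2],1);print(len(Q),"yaw",np.degrees(-np.arctan(f[0])),"x@tcp",np.polyval(f,y),"pitch",np.degrees(np.arctan(g[0])),"top",np.percentile(Q[:,2],97),"end",Q[:,1].max())
E
```

```text
t: 16.67
eef_pos: [0.5389, -0.2079, 0.197]
tool_rot: [-0.0, 0.655, 0.756, -0.0]
contact_force: [-6.0, -0.2, 9.2]
gripper_width: 0.258
grasp_force: 58.2
t: 17.25
eef_pos: [0.5409, -0.2078, 0.3402]
tool_rot: [0.004, 0.654, 0.756, 0.002]
contact_force: [0.1, -1.2, -2.8]
gripper_width: 0.255
grasp_force: 59.2
[ 0.5409 -0.2078  0.3402] [0.0039 0.6542 0.7563 0.0024] [-0.1243  0.4219  0.497   1.8814 -0.2557  0.8914  0.6407]
long_shaft_center [319. 262.] 0.92 [ 0.5409 -0.2001  0.1927]
6579 yaw 7.767497651629325 x@tcp 0.5427073456496336 pitch -0.14944198591201763 top 0.19427807861976354 end -0.12115347378232981
```

```bash
python3 -m pendant '[[0.01,0.02,0.01,0,0],[0.01,0.03,0.0146,0,0],[0.01,0.03,0.0146,0,0],[0.01,0.03,0.0146,0,0],[0.01,0.03,0.0146,0,0],[0.01,0.03,0.0146,0,0],[0.01,0.03,0.0146,0,0],[0.01,0.0105,0.0048,0,2.6],[0.01,0,0,0,2.7],[0.01,0,0,0,0],[0.01,0,0,0,0],[0.01,0,0,0,0]]' 80
cat > hold.py <<'E'
from look import *
def held(tag,half,tx,ty,tz):
    m,o,im,d=look(tag,[]); P=cloud("wrist",d,np.ones((400,640),bool),m); x,y,z=o["eef_pos"]
    Q=P[(abs(P[:,2]-(z-.144))<.007)&(abs(P[:,0]-x)<.03)&(P[:,1]>y+.025)&(P[:,1]<y+half+.02)]
    f=np.polyfit(Q[:,1],Q[:,0],1); a=-np.arctan(f[0]); top=np.percentile(Q[:,2],97); end=Q[:,1].max()+.0004
    cy=end-half*np.cos(a); c=np.array([np.polyval(f,cy),cy,top-.012]); print("yaw",np.degrees(a),"centre",c,"end",end,len(Q))
    s=2*np.arctan2(1,1); q=o["tool_rot"]; ta=np.arctan2(2*q[2]**2-1,2*q[1]*q[2]); D=np.array([tx,ty,tz])-c
    print("tool yaw",np.degrees(ta),"move x,y,z:",-D[0]*np.sin(ta)+D[1]*np.cos(ta),D[0]*np.cos(ta)+D[1]*np.sin(ta),-D[2],"turn",np.degrees(a)-2.8,"F",o["contact_force"])
E
python3 -c "
from hold import *
held('w13',.085,.6116,.0180,.1225)"
```

```text
t: 18.35
eef_pos: [0.61, 0.015, 0.3341]
tool_rot: [-0.0, 0.688, 0.725, -0.001]
contact_force: [-0.1, -0.2, -1.9]
gripper_width: 0.251
grasp_force: 79.4
[0.61   0.015  0.3341] [-0.0004  0.6885  0.7252 -0.001 ] [-0.4807  0.4791  0.475   1.8078 -0.2672  0.9206  0.1641]
yaw 2.8329289599798186 centre [0.6104 0.0175 0.1763] end 0.1024268928931479 7097
tool yaw 2.9789040603176398 move x,y,z: 0.0004041038143270213 0.0012636679923527959 0.05380247067520477 turn 0.03292895997981882 F [-0.0509 -0.2069 -1.9074]
```

```bash
python3 -m pendant '[[0.01,0.0004,0.0013,0.01,0],[0.01,0,0,0.015,0],[0.01,0,0,0.012,0],[0.01,0,0,0.008,0],[0.01,0,0,0.004,0],[0.01,0,0,0.002,0],[0.01,0,0,0,0]]'
python3 -m pendant '[[0.01,0,0,0.001,0],[0.01,0,0,0,0]]'
python3 -m pendant '[[0.01,0,0,0.001,0],[0.01,0,0,0,0]]'
```

```text
t: 18.98
eef_pos: [0.6118, 0.0163, 0.2838]
tool_rot: [-0.0, 0.689, 0.725, -0.0]
contact_force: [0.8, 0.3, -0.9]
gripper_width: 0.257
grasp_force: 79.4
t: 19.15
eef_pos: [0.6121, 0.0164, 0.2836]
tool_rot: [0.0, 0.688, 0.725, 0.0]
contact_force: [0.4, 0.1, -2.1]
gripper_width: 0.253
grasp_force: 79.4
t: 19.32
eef_pos: [0.6119, 0.0164, 0.2825]
tool_rot: [0.0, 0.688, 0.725, 0.0]
contact_force: [0.1, 0.3, -2.0]
gripper_width: 0.256
grasp_force: 79.4
```

```bash
python3 -c "
from hold import *
held('w14',.085,.6116,.0180,.1225)"
```

```text
[0.6119 0.0164 0.2825] [0.0001 0.6884 0.7253 0.0002] [-0.4552  0.5466  0.4425  1.8386 -0.3084  0.8239  0.1945]
yaw -4.973396980196387 centre [0.6074 0.0193 0.1321] end 0.10397356974966235 7868
tool yaw 2.9852334333816226 move x,y,z: -0.0015111986353834024 0.004139093172446519 0.009613307812257249 turn -7.773396980196387 F [ 0.0709  0.2752 -2.008 ]
```

```bash
python3 -m pendant '[[0.01,-0.001,0,0.001,0],[0.01,0,0,0,0]]'
python3 -m pendant '[[0.01,0,0,0.001,0],[0.01,0,0,0,0]]'
python3 -m pendant '[[0.01,0,0,0.001,0],[0.01,0,0,0,0]]'
```

```text
t: 19.53
eef_pos: [0.6119, 0.0157, 0.2816]
tool_rot: [-0.0, 0.688, 0.725, 0.0]
contact_force: [-2.4, 1.8, 2.1]
gripper_width: 0.252
grasp_force: 80.5
t: 19.7
eef_pos: [0.612, 0.0156, 0.2814]
tool_rot: [-0.0, 0.688, 0.725, 0.0]
contact_force: [-5.7, 1.9, 10.0]
gripper_width: 0.252
grasp_force: 81.4
t: 19.87
eef_pos: [0.612, 0.0155, 0.2813]
tool_rot: [-0.001, 0.688, 0.725, 0.001]
contact_force: [-7.8, 1.6, 17.5]
gripper_width: 0.254
grasp_force: 82.2
```

```bash
python3 -m pendant '[[0.01,0,-0.001,0,0],[0.01,0,0,0,0]]'
python3 -m pendant '[[0.01,0,0,-0.001,0],[0.01,0,0,0,0]]'
```

```text
t: 20.03
eef_pos: [0.6114, 0.0156, 0.2811]
tool_rot: [0.0, 0.688, 0.725, 0.001]
contact_force: [-4.7, 1.9, 13.2]
gripper_width: 0.249
grasp_force: 81.1
t: 20.2
eef_pos: [0.6111, 0.0154, 0.2809]
tool_rot: [0.0, 0.688, 0.725, 0.001]
contact_force: [-2.1, 0.5, 6.8]
gripper_width: 0.254
grasp_force: 80.4
```

```bash
python3 -m pendant '[[0.024,0,0,0,0],[0.026,0,0,0,0],[0.028,0,0,0,0],[0.032,0,0,0,0],[0.036,0,0,0,0],[0.04,0,0,0,0],[0.04,0,0,-0.01,0],[0.04,0,0,-0.03,0],[0.04,0,0,-0.04,0],[0.05,0,0,-0.04,0],[0.06,0,0,-0.04,0],[0.06,0,0,0,0]]' 40
python3 -m pendant '[[0.06,0,0,0,0],[0.06,0,0,0,0]]'
python3 - <<'E'
from look import *
m,o,im,d=look("w15",["long_shaft_center"])
P=cloud("wrist",d,np.ones((400,640),bool),m)
c0=np.array([.6591,.0206]);a=np.radians(2.8);R=np.array([[np.cos(a),-np.sin(a)],[np.sin(a),np.cos(a)]])
L=P.copy();L[:,:2]=(P[:,:2]-c0)@R
q=L[(abs(L[:,0]+.048)<.011)&(abs(L[:,1])<.11)&(L[:,2]>.127)&(L[:,2]<.142)]
for lo in(-.08,-.05,-.02,.01,.04,.07):
    r=q[abs(q[:,1]-lo)<.012]; print(lo,len(r),np.median(r[:,0]) if len(r) else"",np.percentile(r[:,2],97) if len(r) else "")
print("ends",q[:,1].min(),q[:,1].max())
for s in(1,-1):
    r=L[(abs(L[:,1]-s*.04)<.005)&(abs(L[:,0]+.105)<.02)&(L[:,2]>.09)]
    print([(round(x*1000),round(np.median(t[:,2])*1000,1)) for x in np.arange(-.124,-.07,.004) if len(t:=r[abs(r[:,0]-x)<.002])>1])
E
```

```text
t: 21.2
eef_pos: [0.6128, 0.0141, 0.4496]
tool_rot: [0.004, 0.689, 0.725, 0.006]
contact_force: [1.7, -0.5, 0.7]
gripper_width: 0.704
grasp_force: 0.0
t: 21.37
eef_pos: [0.6105, 0.0154, 0.4404]
tool_rot: [-0.0, 0.688, 0.725, 0.0]
contact_force: [-0.3, 1.1, 0.4]
gripper_width: 0.707
grasp_force: 0.0
[0.6105 0.0154 0.4404] [-0.0001  0.6884  0.7253  0.0002] [-0.5229  0.3682  0.5221  1.7029 -0.2009  1.1238  0.1098]
long_shaft_center [324. 185.] 0.85 [0.614  0.019  0.1333]
-0.08 309 -0.04801819384366299 0.1353567347803198
-0.05 446 -0.04713449775428248 0.13530310265062684
-0.02 490 -0.04722446475775614 0.13525287236501768
0.01 534 -0.04734637438079845 0.13537347206356454
0.04 601 -0.04741635924558854 0.1351973649897911
0.07 642 -0.04752132321236177 0.13529539004215632
ends -0.0865181829155692 0.08331301536425201
[(-120, np.float64(113.3)), (-116, np.float64(113.3)), (-112, np.float64(109.9)), (-108, np.float64(106.0)), (-104, np.float64(103.6)), (-100, np.float64(107.3)), (-96, np.float64(111.9)), (-92, np.float64(115.0)), (-88, np.float64(104.1)), (-84, np.float64(104.5))]
[(-120, np.float64(102.6)), (-116, np.float64(113.1)), (-112, np.float64(109.3)), (-108, np.float64(106.1)), (-104, np.float64(103.6)), (-100, np.float64(107.1)), (-96, np.float64(110.3)), (-92, np.float64(114.4)), (-88, np.float64(103.8)), (-84, np.float64(103.7))]
```

View pics/w15.png

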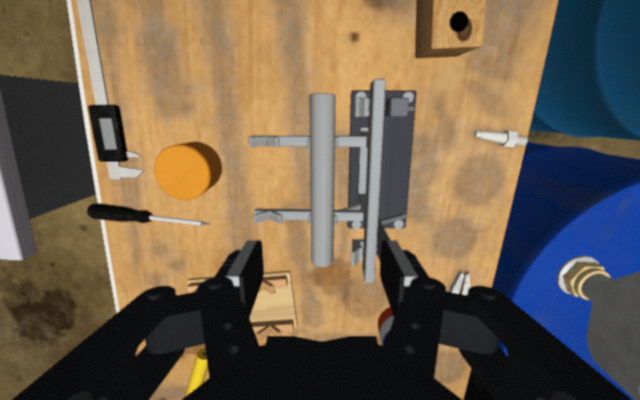

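The picture shows the long shaft lying level across both arms (column 322, rows 95–265), with the cradle still hung. Now the short shaft.

```bash
python3 -m pendant '[[0.06,-0.032,-0.0231,0,0],[0.06,-0.032,-0.0231,0,0],[0.06,-0.032,-0.0231,0,0],[0.06,-0.032,-0.0231,0,0],[0.06,-0.032,-0.0231,0,0],[0.06,-0.032,-0.0231,0,0],[0.06,-0.032,-0.0231,0,-2.5],[0.06,0,0,0.02,-2.6],[0.06,0,0,0.03,0],[0.06,0,0,0.03,0],[0.06,0,0,0.03,0],[0.06,0,0,0.02,0]]' 60
python3 -m pendant '[[0.06,0,0,0,0],[0.06,0,0,0,0]]'
python3 - <<'E'
from look import *
m,o,im,d=look("w16",["short_shaft_center"])
P=cloud("wrist",d,np.ones((400,640),bool),m)
Q=P[(P[:,2]>.043)&(P[:,2]<.056)&(P[:,0]>.42)&(P[:,0]<.505)&(P[:,1]<-.13)&(P[:,1]>-.29)]
r=cv2.minAreaRect(Q[:,:2].astype(np.float32)*1000);print(r,Q[:,1].max(),len(Q)); f=np.polyfit(Q[:,1],Q[:,0],1);print(np.degrees(-np.arctan(f[0])),np.polyval(f,-.217))
E
```

```text
t: 22.47
eef_pos: [0.4596, -0.2162, 0.3066]
tool_rot: [-0.002, 0.656, 0.755, -0.001]
contact_force: [0.0, 1.0, 0.5]
gripper_width: 0.701
grasp_force: 0.0
t: 22.63
eef_pos: [0.4604, -0.2167, 0.3089]
tool_rot: [-0.002, 0.656, 0.755, -0.001]
contact_force: [0.6, -0.5, 0.2]
gripper_width: 0.703
grasp_force: 0.0
[ 0.4604 -0.2167  0.3089] [-0.0018  0.6557  0.755  -0.0013] [-0.1475  0.3695  0.5719  2.0668 -0.2787  0.7839  0.7345]
short_shaft_center [321. 201.] 0.77 [ 0.4596 -0.214   0.0503]
short_shaft_center [265. 319.] 0.77 [ 0.4215 -0.3535  0.024 ]
((460.15704345703125, -216.80667114257812), (22.153867721557617, 110.61073303222656), 8.249092102050781) -0.16135420063584155 3471
7.82515109512223 0.460212217123524
```

```bash
python3 -m pendant '[[0.06,0,0,0.02,0],[0.06,0,0,0.03,0],[0.06,0,0,0.03,0],[0.06,0,0,0.02,0],[0.05,0,0,0.012,0],[0.04,0,0,0,0],[0.035,0,0,0,0],[0.03,0,0,0,0],[0.026,0,0,0,0],[0.02,0,0,0,0],[0.01,0,0,0,0],[0.01,0,0,0,0]]' 60
python3 -m pendant '[[0.01,0,0,-0.005,0],[0.01,0,0,-0.02,0],[0.01,0,0,-0.03,0],[0.01,0,0,-0.035,0],[0.01,0,0,-0.035,0],[0.01,0,0,-0.015,0],[0.01,0,0,0,0],[0.01,0,0,0,0]]' 80
python3 -c "
from hold import *
held('w17',.055,.5533,.0151,.1195)"
```

```text
t: 23.73
eef_pos: [0.4597, -0.2177, 0.1997]
tool_rot: [-0.001, 0.656, 0.755, -0.0]
contact_force: [-7.9, -0.3, 10.1]
gripper_width: 0.255
grasp_force: 58.2
t: 24.4
eef_pos: [0.4614, -0.2166, 0.3395]
tool_rot: [0.001, 0.655, 0.755, 0.001]
contact_force: [-0.4, 0.1, -1.8]
gripper_width: 0.25
grasp_force: 78.7
[ 0.4614 -0.2166  0.3395] [0.0013 0.6553 0.7554 0.0012] [-0.1837  0.3225  0.6088  2.0436 -0.2475  0.8424  0.7083]
yaw 7.405225200762859 centre [ 0.462  -0.2148  0.1791] end -0.16026685858562587 2077
tool yaw 8.121821746580935 move x,y,z: 0.21470612808788864 0.12284632115417077 0.059550815615276725 turn 4.60522520076286 F [-0.4429  0.0589 -1.8264]
```

```bash
python3 -m pendant '[[0.01,0.0207,0.0118,0,0],[0.01,0.03,0.0172,0,0],[0.01,0.03,0.0172,0,0],[0.01,0.03,0.0172,0,0],[0.01,0.03,0.0172,0,0],[0.01,0.03,0.0172,0,0],[0.01,0.03,0.0172,0,0],[0.01,0.014,0.0078,0,2.5],[0.01,0,0,0,2.6],[0.01,0,0,0,0],[0.01,0,0,0,0],[0.01,0,0,0,0]]' 80
python3 -c "
from hold import *
held('w18',.055,.5533,.0151,.1195)"
```

```text
t: 25.45
eef_pos: [0.5519, 0.0121, 0.3373]
tool_rot: [-0.0, 0.689, 0.725, -0.001]
contact_force: [-0.3, 0.6, -2.0]
gripper_width: 0.248
grasp_force: 78.7
[0.5519 0.0121 0.3373] [-0.0004  0.6886  0.7252 -0.0009] [-0.5735  0.3927  0.5556  1.9465 -0.2649  0.8763  0.1714]
yaw 2.0057944107725834 centre [0.5516 0.0133 0.1768] end 0.06829904513630548 2081
tool yaw 2.967668599278514 move x,y,z: 0.0016754362629506313 0.0018169245021421672 0.05726412006878695 turn -0.7942055892274165 F [-0.3359  0.5756 -2.0157]
```

```bash
python3 -m pendant '[[0.01,0.0016,0.0016,0.01,-0.4],[0.01,0,0,0.015,0],[0.01,0,0,0.013,0],[0.01,0,0,0.008,0],[0.01,0,0,0.004,0],[0.01,0,0,0.002,0],[0.01,0,0,0,0],[0.01,0,0,0,0]]'
python3 -m pendant '[[0.01,0,0,0.001,0],[0.01,0,0,0.001,0],[0.01,0,0,0,0]]'
python3 -m pendant '[[0.01,0,0,0.001,0],[0.01,0,0,0,0]]'
```

```text
t: 26.17
eef_pos: [0.5542, 0.0146, 0.2866]
tool_rot: [0.0, 0.686, 0.728, 0.0]
contact_force: [-0.1, 0.1, -2.4]
gripper_width: 0.247
grasp_force: 78.7
t: 26.42
eef_pos: [0.554, 0.0148, 0.2844]
tool_rot: [0.0, 0.686, 0.728, 0.0]
contact_force: [-0.6, -0.2, -2.4]
gripper_width: 0.253
grasp_force: 78.7
t: 26.58
eef_pos: [0.5539, 0.0148, 0.2832]
tool_rot: [-0.0, 0.686, 0.728, 0.0]
contact_force: [-0.1, 0.2, -2.6]
gripper_width: 0.253
grasp_force: 78.7
```

```bash
python3 -m pendant '[[0.01,-0.001,-0.0005,0.001,0],[0.01,0,0,0,0]]'
python3 -m pendant '[[0.01,0,0,0.001,0],[0.01,0,0,0,0]]'
python3 -m pendant '[[0.01,0,0,0.001,0],[0.01,0,0,0,0]]'
```

```text
t: 26.75
eef_pos: [0.5534, 0.0135, 0.2821]
tool_rot: [-0.0, 0.686, 0.728, -0.0]
contact_force: [-0.3, 0.4, -2.6]
gripper_width: 0.251
grasp_force: 78.7
t: 26.92
eef_pos: [0.5536, 0.0136, 0.2812]
tool_rot: [0.0, 0.686, 0.728, 0.0]
contact_force: [-0.1, 0.3, -1.3]
gripper_width: 0.253
grasp_force: 78.8
t: 27.08
eef_pos: [0.5535, 0.0135, 0.2807]
tool_rot: [-0.0, 0.686, 0.728, 0.0]
contact_force: [-2.2, -0.0, 4.7]
gripper_width: 0.25
grasp_force: 79.6
```

```bash
python3 -m pendant '[[0.01,0,-0.0005,0.0008,0],[0.01,0,0,0,0]]'
python3 -m pendant '[[0.01,0,-0.0005,-0.0005,0],[0.01,0,0,0,0]]'
```

```text
t: 27.25
eef_pos: [0.5532, 0.0135, 0.2804]
tool_rot: [-0.0, 0.686, 0.728, 0.0]
contact_force: [-3.4, -0.3, 9.5]
gripper_width: 0.249
grasp_force: 80.0
t: 27.42
eef_pos: [0.5529, 0.0135, 0.2805]
tool_rot: [0.001, 0.686, 0.728, 0.001]
contact_force: [-0.5, -0.5, 4.8]
gripper_width: 0.25
grasp_force: 79.2
```

```bash
python3 -m pendant '[[0.024,0,0,0,0],[0.026,0,0,0,0],[0.028,0,0,0,0],[0.032,0,0,0,0],[0.036,0,0,0,0],[0.04,0,0,0,0],[0.04,0,0,-0.01,0],[0.04,0,0,-0.03,0],[0.04,0,0,-0.04,0],[0.05,0,0,-0.04,0],[0.06,0,0,-0.04,0],[0.06,0,0,0,0]]' 40
python3 -m pendant '[[0.06,0,0,0,0],[0.06,0,0,0,0],[0.06,0,0,0,0]]'
python3 - <<'E'
from look import *
m,o,im,d=look("w19",[])
P=cloud("wrist",d,np.ones((400,640),bool),m)
c0=np.array([.6591,.0206]);a=np.radians(2.8);R=np.array([[np.cos(a),-np.sin(a)],[np.sin(a),np.cos(a)]])
L=P.copy();L[:,:2]=(P[:,:2]-c0)@R
for x0,h in((-.048,.085),(-.106,.055)):
    q=L[(abs(L[:,0]-x0)<.011)&(abs(L[:,1])<.11)&(L[:,2]>.123)&(L[:,2]<.142)]
    for lo in(-.04,0,.04):
        r=q[abs(q[:,1]-lo)<.012]; print(lo,len(r),np.median(r[:,0]),np.percentile(r[:,2],97))
    print("ends",q[:,1].min(),q[:,1].max())
q=L[(abs(L[:,0])<.008)&(abs(L[:,1])<.1)&(L[:,2]>.146)];print("rail top",[np.median(q[abs(q[:,1]-y)<.02][:,2]) for y in(-.07,0,.07)],q[:,1].min(),q[:,1].max())
E
```

```text
t: 28.42
eef_pos: [0.5545, 0.0124, 0.4485]
tool_rot: [0.004, 0.686, 0.727, 0.005]
contact_force: [2.5, 0.0, 0.2]
gripper_width: 0.703
grasp_force: 0.0
t: 28.67
eef_pos: [0.552, 0.0137, 0.439]
tool_rot: [-0.001, 0.686, 0.728, -0.001]
contact_force: [0.0, 0.9, -0.8]
gripper_width: 0.706
grasp_force: 0.0
[0.552  0.0137 0.439 ] [-0.0007  0.6859  0.7277 -0.0008] [-0.6353  0.2687  0.6083  1.8429 -0.1723  1.0847  0.0965]
-0.04 510 -0.04943994232530172 0.1350182185617359
0 571 -0.04948392110109743 0.13513751147705733
0.04 627 -0.04944937285186278 0.13495152582960573
ends -0.08551122083346173 0.08339234742605753
-0.04 460 -0.105284292243012 0.13206375845357823
0 519 -0.10564496120716366 0.13203363563381595
0.04 593 -0.10606983559903684 0.13186531048538988
ends -0.056231165697765234 0.0536727239776412
rail top [np.float64(0.14984326677919738), np.float64(0.1499220328645931), np.float64(0.14986629045347652)] -0.08567571563278217 0.09485896069556277
```

View pics/w19.png

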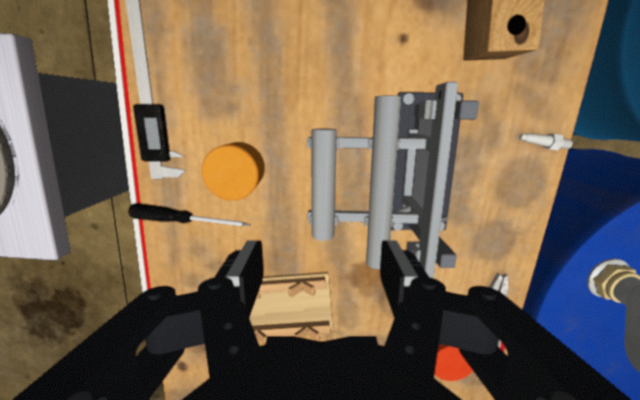

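The picture shows both shafts seated across the arms, the long one at column 382 and the short one at column 323. The rail is level in both hooks and the gripper is clear.

```bash
python3 -c "
from station import bot
print(bot.hand_in())"
```

```text
the job is handed in; nothing more can be done
None
```

The cradle hangs fully down in both hooks, arms towards the robot. The long shaft is in its inner V's and the short shaft in its outer V's, both lowered in place and centred to within about 1.5 mm; the job is handed in at 28.7 s.

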